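# Close up a lens train in a V-block and hold the last barrel seated

### The arm

A 6-joint arm with a two-finger parallel gripper is mounted at the origin on the work surface. World frame = base frame: x ahead of the robot, y to its left, z up, the work surface at z = 0. Lengths are in m, angles in rad, forces in N, time in s.
With the tool pointing down it reaches from about 0.4 to 0.825 m from the base axis. Payload 7 kg.
Tool frame: the origin (TCP) lies between the finger pads; the fingertips stand arm.nose_length ahead of it and the grasp point (between the pads) is the TCP (arm.nose_length is the distance from the TCP to the fingertips, in m); x points along the fingers, z is the direction in which the jaws open and shut, and the axes are right-handed (so a half turn about x gives the same grasp; the last joint's range is limited). The gripper opens to 88 mm and grips with 3 to 60 N. Pads are 19 mm wide; open, the fingers measure 130 mm over their backs; the gripper's body (78 mm by 193 mm) begins 47 mm behind the grasp point.
Start: joints at [-0.966, 0.359, 0.012, 0, -1.224, -0.288], TCP at [0.21, -0.641, 0.246] pointing down, gripper open.
Joint ranges: [-3.07, 3.07], [-1.43, 2.12], [-1.02, 1.25], [-3.03, 1.67], [-3.05, -0], [-3.03, 3.03]. Speed limits (rad/s): [2.39, 2.39, 3.01, 3.14, 3.14, 3.14].

### API

Orientations are given as [roll, pitch, yaw] about the fixed x, y, z axes, in that order (R = Rz(yaw) Ry(pitch) Rx(roll)).
In Python, from station import arm, viewer, spotter gives the robot as it stands.
- The arm moves only by the shell command python3 -m handwheel 'ROWS' [FORCE]. ROWS is a JSON object of lists of equal length, an entry for each row: "gripper": the gripper command: -1 is shut, 1 is fully open, values between are in proportion; "travel": the shift along the world's x, y, z each as a share of 500 mm, from -1 to 1, a list of three; "spin": the turn about the world's z as a share of 45 degrees, from -1 to 1. A call has 1 to 20 rows; each row is the pose to reach, as a shift and turn from the pose commanded when the call began; what a row does not reach only later rows make up. A row lasts 1/10 s, in which the tool goes at most 50 mm and 8.59 degrees, less where a joint would pass 70% of its speed; a pose out of reach is approached as far as the arm can. A call with a number of a shift or a turn outside -1 to 1 is refused whole. A call with a gripper value outside its range is refused whole. The fingers move at their own pace and stop on an object; FORCE is the grip in N (left out, the last holds). Time passes only in rows, so rows that repeat a pose let the fingers close. It gives the time, the measured TCP pose, the force and the opening at its end, in the units of the state.
- arm.get_state(): the state, without advancing time (a new reading comes with each control period).
- viewer.grab_frame(name): name is "scene" or "top"; returns a dict with "pixels" (480x640x3 uint8, blue, green, red), "fx", "fy", "cx", "cy" (pixels), "k1" (the pictures are not rectified: a ray, as slopes to the right and down, at radius r is drawn at 1 + k1 r^2 times it, then the intrinsics apply), "eye" and "attitude" of the camera in the world. Camera axes: x right, y down, z forward; pixel columns grow to the right and rows downward; lengths in m; the calibration is good to about 2 mm. A picture is of the moment at which its call begins. There is no depth.
- arm.job_done(): hands the job in, once; it reports no verdict.
Trained networks look in the newest picture that a camera, given by its name, has taken for a name from the list of things; names that differ only in an ending like _2 or _b are one class to them, and where a whole thing is asked for, a point or a joint stands for the part that bears it (a point fixed in the world has none). Each returns a list of dicts, best first, with "conf" (0 to 1); they miss things now and then, are a little off and sometimes report something else, mostly with a low value. They report only what shows in the picture. A call takes as long as a camera call. They do not tell look-alikes from the thing itself.
- spotter.spot_in(camera, label): "rect" ([left, top, right, bottom] in pixels, round what is visible of it).
- spotter.tip_of(camera, label): "at" ([column, row] in pixels: a listed point, or the origin of a listed thing).
The state is a dict: "t": time; "q": joint angles; "qd": joint speeds; "joint_efforts": joint torques, N m; "eef_pos": TCP position; "ee_rot": TCP orientation; "force": force on the tool from outside, world axes, zero at the start; "moment": the same for the moment, N m; "width": finger opening in m.
Only numpy, scipy, OpenCV 4.12 (cv2) and the standard library are available. Lean on these libraries where they do the work, as an engineer would, in place of code of your own. Each camera call takes 0.05 s, during which the arm holds its last target.

### The job

Lay the long lens barrel from its rest into the groove of the steel V-block, and close up the row: both short lens cells and the long barrel end to end against the end stop, with no gaps. Finish while holding the long barrel pressed down into the groove with the fingers (gripped, or from on top) with about 15 N, so that it bears firmly on both flanks; keep holding at the end, and never slam it down. Leave the dish, the dropper bottle and the screwdriver where they are.

Things in the scene. Friction and masses are not known exactly. Their poses are not given: they have to be found in the camera images.
- vblock: Rigid steel V-block fixed to the bench, base 222 x 64 x 20 mm. Origin: on the bench under the groove's middle; x along the groove to the end stop, z up. The 90 degree groove runs from x = -105 (open end) to +105 mm; a 40 mm cylinder in it has its axis at y = 0, z = 45 mm. End stop: upright plate, x = 105 to 117, 50 wide, top at z = 58 mm.
- flank_left: The groove's 45 degree flank on the +y side, fixed to the V-block; origin and axes as the V-block's. A 40 mm cylinder touches it along a line at y = 14, z = 31 mm. Its upper edge is at y = 17, z = 34 mm; outside that it slopes down (outermost y = 25 at z = 27 mm).
- flank_right: The same on the -y side of the groove (contact line at y = -14, z = 31 mm); origin and axes as the V-block's.
- row_end (a point): Point on the face of the end stop, on the axis of a 40 mm cylinder lying in the groove (V-block x = 105, y = 0, z = 45 mm). Closed up, the cell centres are 13 and 39 mm from it and the long barrel's centre 87 mm.
- cell_inner: Short black lens cell, a cylinder 40 mm in diameter and 26 mm long, 60 g, glass at both ends, one bright band. Origin at its centre, x along its axis. Loose in the groove, the one nearer the end stop, starting 8 to 28 mm short of it.
- cell_outer: The same kind of cell, loose in the groove, further from the end stop, starting 4 to 40 mm short of the inner cell. Origin at its centre, x along its axis. The groove's open end behind it is free for at least 110 mm.
- barrel: Long black lens barrel, a cylinder 40 mm in diameter and 70 mm long, about 150 g, two bright bands, glass at both ends; both ends are alike. Origin at its centre, x along its axis (it may have rolled about it). Lies level in the rest with its axis 28 mm above the bench.
- rest: Grey plastic cradle fixed to the bench, 60 x 56 mm, with two sloping rails along its x axis, their tops 18 mm above the bench and within 22 mm of its middle line. Origin: underside centre. The barrel starts in its middle, along its x.
- dish: Bystander: shallow glass dish, 90 mm wide, 16 mm high. Origin: underside centre.
- dropper: Bystander: small amber bottle, 38 mm wide, 75 mm high. Origin: underside centre.
- driver: Bystander: screwdriver lying on the bench, 160 mm long, along its x. Origin: underside centre.
There are look-alikes about, which are no part of the job. What is shaped like the barrel but pink, purple or red is not meant.

How it is judged:
By the outcome, as a careful person would: the job done as asked, in the order asked, and still so for the second after the job is handed in, while the arm keeps its last pose, push and grip.
It also fails if it takes over 51 s, if anything falls off the work surface, if the arm or the gripper's body presses on something with over 40 N, if the wrist force passes 120 N, or if a joint passes its speed limit or range.

## Working session

There is one attempt and no reset: what is moved stays moved. The work goes in short steps, Python scripts to look and compute and a shell command to move; the robot and the scene stay as the last step left them, time stands still between calls to the robot, and variables do not carry over. Pictures are saved under pics/ and viewed, and the job is handed in when it is done.

```bash
ls; mkdir -p pics
cat > h.py <<'E'
import numpy as np, cv2
from station import arm, viewer, spotter
def R(rpy):
    from scipy.spatial.transform import Rotation as Ro
    return Ro.from_euler('xyz',rpy).as_matrix()
def camR(f):
    a=np.array(f['attitude'],float)
    return a if a.shape==(3,3) else R(a)
def ray(f,u,v):
    x=(u-f['cx'])/f['fx'];y=(v-f['cy'])/f['fy']
    a,b=x,y
    for _ in range(20):
        s=1+f['k1']*(a*a+b*b);a,b=x/s,y/s
    return np.array(f['eye']),camR(f)@np.array([a,b,1.])
def onz(f,u,v,z):
    e,d=ray(f,u,v);return e+d*(z-e[2])/d[2]
def proj(f,p):
    c=camR(f).T@(np.array(p)-np.array(f['eye']));a,b=c[:2]/c[2];s=1+f['k1']*(a*a+b*b)
    return np.array([f['cx']+f['fx']*a*s,f['cy']+f['fy']*b*s])
E
python3 - <<'E'
from h import *
for n in('scene','top'):
    f=viewer.grab_frame(n);cv2.imwrite(f'pics/a_{n}.png',f['pixels'])
    print(n,{k:v for k,v in f.items() if k!='pixels'})
    for l in['vblock','flank_left','flank_right','row_end','cell_inner','cell_outer','barrel','rest','dish','dropper','driver']:
        print(l,[(np.round(a['rect']).tolist(),round(a['conf'],2)) for a in spotter.spot_in(n,l)][:3],[(np.round(a['at'],1).tolist(),round(a['conf'],2)) for a in spotter.tip_of(n,l)][:3])
s=arm.get_state();print(s, arm.nose_length)
E
```

```text
pics
scene {'fx': 444.0706650818449, 'fy': 444.0706650818449, 'cx': 333.74742883960585, 'cy': 237.8023922843569, 'k1': -0.09963339006235329, 'eye': array([ 0.89905397, -0.46236332,  0.87124336]), 'attitude': array([-2.62521025, -0.00900112,  0.63097743])}
vblock [([331.0, 138.0, 416.0, 207.0], 0.62)] [([370.4, 169.4], 0.59)]
flank_left [([338.0, 137.0, 410.0, 191.0], 0.55)] [([369.0, 172.6], 0.93)]
flank_right [([331.0, 146.0, 403.0, 196.0], 0.73)] [([366.2, 172.7], 0.71)]
row_end [] [([407.1, 187.3], 0.78)]
cell_inner [([390.0, 169.0, 404.0, 187.0], 0.79)] [([397.9, 177.3], 0.53), ([394.2, 252.2], 0.44), ([296.7, 263.7], 0.18)]
cell_outer [([370.0, 156.0, 389.0, 179.0], 0.79)] [([379.1, 163.6], 0.73)]
barrel [([251.0, 202.0, 276.0, 236.0], 0.83), ([320.0, 217.0, 357.0, 241.0], 0.73), ([222.0, 246.0, 256.0, 282.0], 0.68)] [([239.5, 260.6], 0.98), ([264.5, 217.2], 0.79)]
rest [([279.0, 256.0, 295.0, 279.0], 0.64)] [([297.0, 263.2], 0.52)]
dish [([377.0, 235.0, 416.0, 272.0], 0.92)] [([394.4, 254.1], 0.75), ([348.8, 341.7], 0.21)]
dropper [([340.0, 327.0, 360.0, 351.0], 0.94)] [([349.3
[... 1469 characters left out ...]
river [([493.0, 274.0, 527.0, 360.0], 0.65)] [([504.9, 313.1], 0.76)]
{'t': 2.3, 'q': array([-9.65921517e-01,  3.58597197e-01,  1.19074165e-02, -2.61083637e-06,
       -1.22413835e+00, -2.88113854e-01]), 'qd': array([-0.00125475, -0.00060552, -0.00025569,  0.00070209, -0.0011258 ,
        0.00099508]), 'joint_efforts': array([ 2.81486289e-03, -5.82375097e+01,  2.93304849e+01,  7.00231031e+00,
        1.25919175e-02,  3.70390148e-05]), 'eef_pos': array([ 0.21023525, -0.64139134,  0.24556582]), 'ee_rot': array([0.21105914, 1.57076443, 2.09861553]), 'force': array([ 0.16370366, -0.07551785,  0.43983709]), 'moment': array([0.01324487, 0.03578206, 0.01537561]), 'width': 0.08751265931520653} 0.019
```

View images.

View pics/a_scene.png

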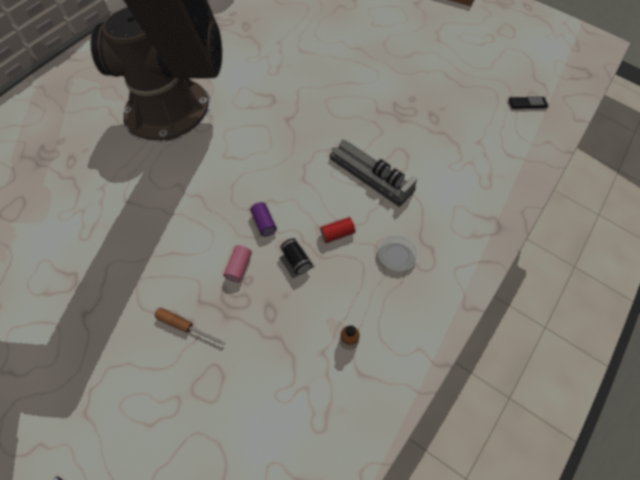

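View pics/a_top.png

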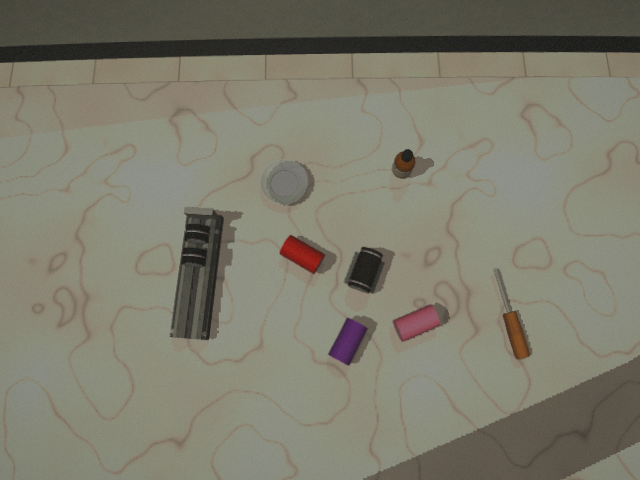

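Run:
```python
import cv2
a=cv2.imread('pics/a_top.png')
cv2.imwrite('pics/b1.png',cv2.resize(a[230:380,255:405],None,fx=4,fy=4,interpolation=2))
cv2.imwrite('pics/b2.png',cv2.resize(a[195:345,130:280],None,fx=4,fy=4,interpolation=2))
```

```text
(no output)
```

View pics/b1.png

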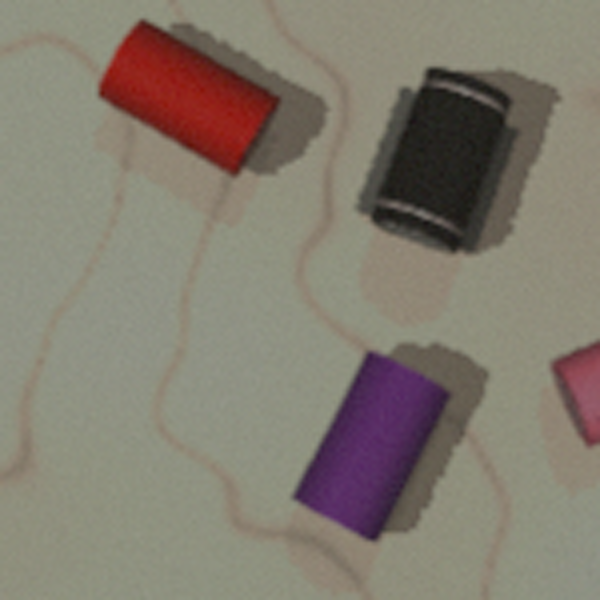

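View pics/b2.png

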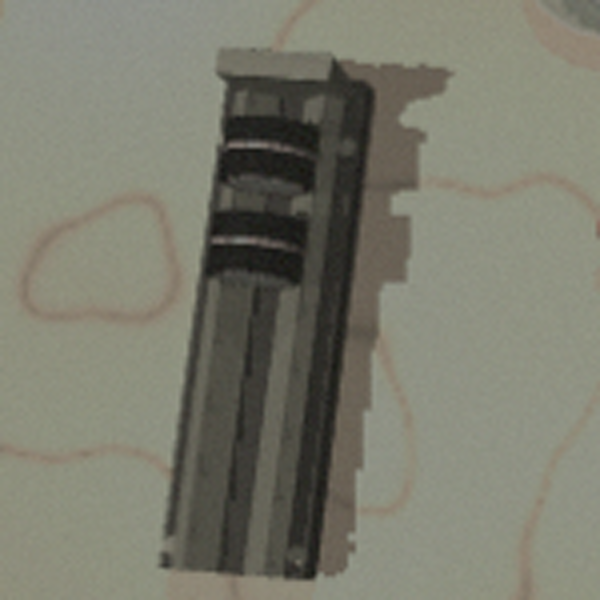

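```bash
cat > m.py <<'E'
from h import *
import types,pickle
def T(x,y,z,yaw,P):
    P=np.atleast_2d(P);c,s=np.cos(yaw),np.sin(yaw)
    return np.c_[x+c*P[:,0]-s*P[:,1],y+s*P[:,0]+c*P[:,1],z+P[:,2]]
def cyl(L,D=.04,xs=None,n=60):
    t=np.linspace(0,2*np.pi,n)
    return [np.c_[np.full(n,x),D/2*np.cos(t),D/2*np.sin(t)] for x in (xs or[-L/2,L/2])]
def poly(img,f,P,off,sc,col,closed=True):
    q=np.array([proj(f,p) for p in P]);q=((q-off+.5)*sc-.5)
    cv2.polylines(img,[np.round(q*8).astype(int)],closed,col,1,cv2.LINE_AA,3)
def crop(f,off,w,h,sc):
    return cv2.resize(f['pixels'][off[1]:off[1]+h,off[0]:off[0]+w],None,fx=sc,fy=sc,interpolation=2)
def vlines(x0=-.111):
    o=[]
    o.append([(-.111,-.032,0),(.111,-.032,0),(.111,.032,0),(-.111,.032,0)])
    o.append([(-.111,-.032,.02),(.111,-.032,.02),(.111,.032,.02),(-.111,.032,.02)])
    o.append([(.105,-.025,.058),(.117,-.025,.058),(.117,.025,.058),(.105,.025,.058)])
    for s in(1,-1): o.append([(-.105,s*.017,.034),(.105,s*.017,.034)])
    return o
E
python3 - <<'E'
from m import *
F={n:viewer.grab_frame(n) for n in('scene','top')}
pickle.dump(F,open('F0.pkl','wb'))
t=F['top'];s=F['scene']
v=[onz(t,197.9,280.1,0.0),onz(s,370.4,169.4,0)];print(v)
print('rowend',onz(t,200.3,217.4,.045),onz(s,407.1,187.3,.045))
print('cells',onz(t,200,231,.045),onz(s,397.9,177.3,.045),onz(t,192.4,257.5,.045),onz(s,379.1,163.6,.045))
print('barrel',onz(t,364.1,271.4,.028))
# bands: midpoints of band near ridge 
print(onz(t,255+470/4,230+88/4,.048),onz(t,255+415/4,230+217/4,.048))
E
```

```text
[array([0.5739431 , 0.14311392, 0.        ]), array([0.57154715, 0.15347441, 0.        ])]
rowend [0.67762191 0.13129286 0.045     ] [0.68526293 0.12904564 0.045     ]
cells [0.65315261 0.13080178 0.045     ] [0.65294702 0.1407921  0.045     ] [0.60654603 0.14202189 0.045     ] [0.59537408 0.14862698 0.045     ]
barrel [ 0.5804266  -0.15259836  0.028     ]
[ 0.61043334 -0.16647121  0.048     ] [ 0.55554607 -0.14136008  0.048     ]
```

```bash
cat > fit.py <<'E'
from m import *
from scipy.optimize import minimize
def dt(f):
    g=cv2.cvtColor(f['pixels'],cv2.COLOR_BGR2GRAY);g=cv2.resize(g,None,fx=4,fy=4,interpolation=2)
    e=cv2.Canny(cv2.GaussianBlur(g,(0,0),2.5),10,25)
    return cv2.distanceTransform(255-e,cv2.DIST_L2,5)/4
def samp(poly,closed=True,n=25):
    P=np.array(poly,float);Q=np.roll(P,-1,0) if closed else P[1:]
    return np.vstack([a+(b-a)*np.linspace(0,1,n)[:,None] for a,b in zip(P,Q)])
def cost(fs,D,pts,cap=3):
    tot=0
    for n in fs:
        q=np.array([proj(fs[n],p) for p in pts]);q=(q+.5)*4-.5
        d=cv2.remap(D[n].astype(np.float32),q[:,0].astype(np.float32)[None],q[:,1].astype(np.float32)[None],cv2.INTER_LINEAR)[0]
        tot+=np.mean(np.minimum(d,cap)**2)
    return tot
E
python3 - <<'E'
from fit import *
F=pickle.load(open('F0.pkl','rb'));D={n:dt(F[n]) for n in F}
V=np.vstack([samp(l,len(l)>2) for l in vlines()])
def run(fs):
    best=None
    for yaw in(-.2,-.14,-.08,-.02):
      for dx in(-.006,0,.006):
       for dy in(-.006,0,.006):
        r=minimize(lambda p:cost(fs,D,T(p[0],p[1],0,p[2],V)),[.574+dx,.145+dy,yaw],method='Nelder-Mead',options=dict(xatol=1e-4,fatol=1e-4,maxiter=80,initial_simplex=np.array([.574+dx,.145+dy,yaw])+np.array([[0,0,0],[.004,0,0],[0,.004,0],[0,0,.05]])))
        if best is None or r.fun<best.fun:best=r
    return best.x,best.fun
t=run({'top':F['top']});b=run({'scene':F['scene']});print(t,b)
for n,off,w,h,sc,p in(('top',(130,195),150,150,4,t[0]),('scene',(310,120),130,100,6,b[0])):
    im=crop(F[n],off,w,h,sc)
    for l in vlines(): poly(im,F[n],T(*p[:2],0,p[2],l),np.array(off),sc,(0,255,255),len(l)>2)
    cv2.imwrite(f'pics/v_{n}.png',im)
E
```

```text
(array([ 0.57912001,  0.14211019, -0.09216627]), np.float64(1.4292829036712646)) (array([ 0.5770095 ,  0.14536727, -0.11912292]), np.float64(1.8606818914413452))
```

View pics/v_top.png

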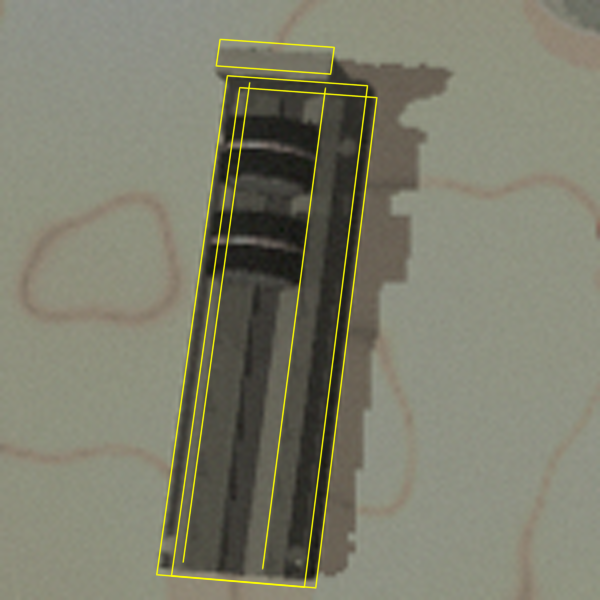

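View pics/v_scene.png

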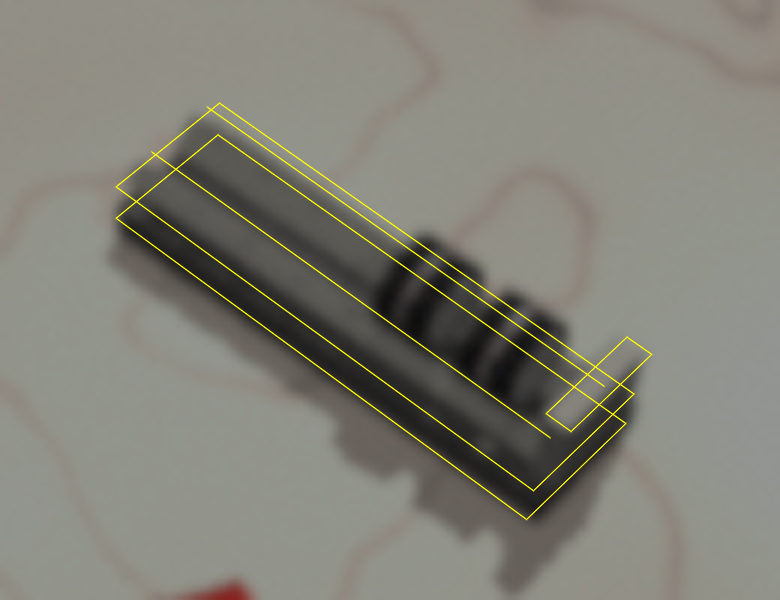

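```bash
cat >> fit.py <<'E'
def hull(f,x,y,z,yaw,L,n=80):
    P=T(x,y,z,yaw,np.vstack(cyl(L)))
    q=np.array([proj(f,p) for p in P]);h=cv2.convexHull(q.astype(np.float32))[:,0]
    return samp(h,True,6)
def hcost(f,D,p,z,L,cap=3):
    q=(hull(f,p[0],p[1],z,p[2],L)+.5)*4-.5
    d=cv2.remap(D.astype(np.float32),q[:,0].astype(np.float32)[None],q[:,1].astype(np.float32)[None],cv2.INTER_LINEAR)[0]
    return np.mean(np.minimum(d,cap)**2)
def fitc(f,D,p0,z,L):
    best=None
    for dx in(-.004,0,.004):
      for dy in(-.004,0,.004):
        p=np.array(p0)+[dx,dy,0]
        r=minimize(lambda p:hcost(f,D,p,z,L),p,method='Nelder-Mead',options=dict(xatol=1e-4,fatol=1e-4,maxiter=120,initial_simplex=p+np.array([[0,0,0],[.004,0,0],[0,.004,0],[0,0,.05]])))
        if best is None or r.fun<best.fun:best=r
    return best.x,best.fun
def draw(f,off,w,h,sc,items,name):
    im=crop(f,off,w,h,sc)
    for p,z,L in items:
        q=(hull(f,p[0],p[1],z,p[2],L)-np.array(off)+.5)*sc-.5
        cv2.polylines(im,[np.round(q*8).astype(int)],True,(0,255,255),1,cv2.LINE_AA,3)
    cv2.imwrite(name,im)
E
python3 - <<'E'
from fit import *
F=pickle.load(open('F0.pkl','rb'));D={n:dt(F[n]) for n in F}
o={}
for n in F:
    o[n]=fitc(F[n],D[n],[.583,-.154,-.43],.028,.07);print(n,o[n])
draw(F['top'],(325,230),80,80,7,[(o['top'][0],.028,.07)],'pics/c_top.png')
draw(F['scene'],(260,220),80,80,7,[(o['scene'][0],.028,.07)],'pics/c_scene.png')
a=cv2.imread('pics/c_top.png');b=cv2.imread('pics/c_scene.png');cv2.imwrite('pics/c.png',cv2.resize(np.hstack([a,b]),(800,400)))
E
```

```text
scene (array([ 0.58408865, -0.15481235, -0.35424592]), np.float64(0.11009232699871063))
top (array([ 0.58366591, -0.15390709, -0.37979337]), np.float64(0.04391738027334213))
```

View pics/c.png

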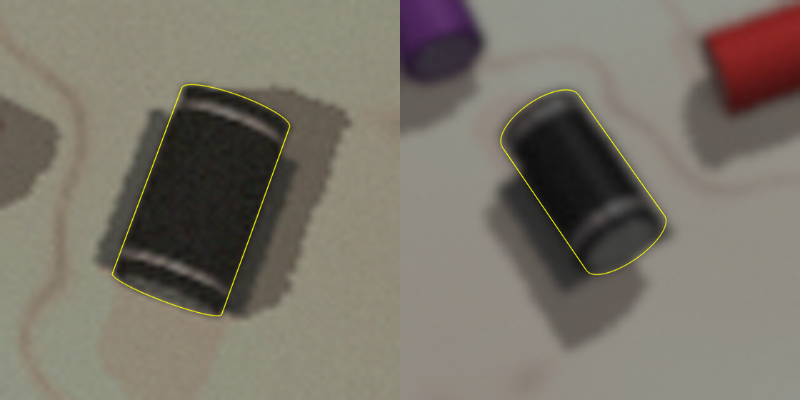

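The candidates in the top picture are red (302,255), purple (347,341), pink (417,322) and black (366,270). Only the black one has two bright bands and lies in the grey cradle, and the enlarged crop confirms it, with the model outline matching. Next I measure the groove and cells.

Run:
```python
from fit import *
F=pickle.load(open('F0.pkl','rb'));D={n:dt(F[n]) for n in F}
its={}
for n in F:
    its[n]=[]
    for p0 in([.653,.135,-.09],[.605,.142,-.09]):
        r=fitc(F[n],D[n],p0,.045,.026);print(n,r);its[n].append((r[0],.045,.026))
draw(F['top'],(160,195),80,80,7,its['top'],'pics/d_top.png')
draw(F['scene'],(350,135),80,80,7,its['scene'],'pics/d_scene.png')
a=cv2.imread('pics/d_top.png');b=cv2.imread('pics/d_scene.png');cv2.imwrite('pics/d.png',cv2.resize(np.hstack([a,b]),(800,400)))
# clicks on vblock top: FL,FR of stop top, base open-end corners
t=F['top'];c=lambda u,v:((u+.5)/4-.5+130,(v+.5)/4-.5+195)
print('stop far',onz(t,*c(217,50),.058),onz(t,*c(331,52),.058),'near',onz(t,*c(220,78),.058),onz(t,*c(334,80),.058))
print('open L top',onz(t,*c(162,568),.02),'R bot',onz(t,*c(318,579),0.0))
# tool axes
s=arm.get_state();M=R(s['ee_rot']);print(M.round(3))
```

```text
scene (array([ 0.65737347,  0.13384398, -0.2345393 ]), np.float64(0.4005448818206787))
scene (array([ 0.60914799,  0.13722192, -0.23297922]), np.float64(0.2111566662788391))
top (array([ 0.65538743,  0.13643811, -0.10670595]), np.float64(1.0350723266601562))
top (array([ 0.61089286,  0.14057618, -0.22287324]), np.float64(0.738940954208374))
stop far [0.69289861 0.15714024 0.058     ] [0.6910607  0.10754039 0.058     ] near [0.68030013 0.15521191 0.058     ] [0.67849253 0.1057858  0.058     ]
open L top [0.47413738 0.18184692 0.02      ] R bot [0.46924653 0.11937799 0.        ]
[[ 0.    -0.95  -0.312]
 [-0.    -0.312  0.95 ]
 [-1.    -0.    -0.   ]]
```

View pics/d.png

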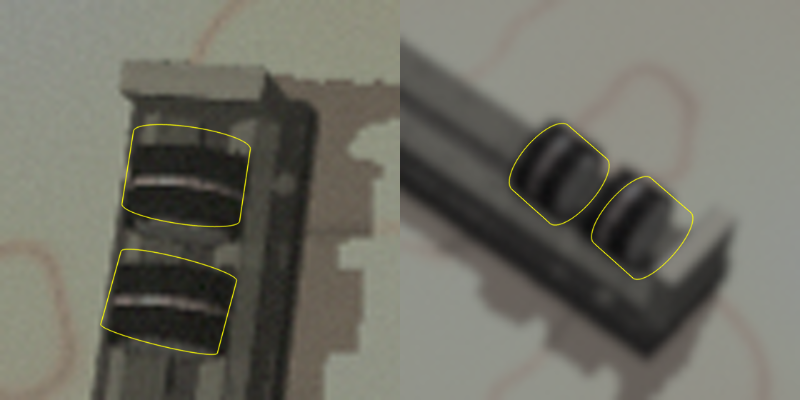

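```bash
sed -i 's/(-\.111,/(-.105,/g; s/(\.111,/(.117,/g' m.py
python3 - <<'E'
from fit import *
F=pickle.load(open('F0.pkl','rb'));D={n:dt(F[n]) for n in F}
V=np.vstack([samp(l,len(l)>2) for l in vlines()])
def run(fs):
    best=None
    for dx in(-.003,0,.003):
       for dy in(-.003,0,.003):
        p=np.array([.576+dx,.142+dy,-.083])
        r=minimize(lambda p:cost(fs,D,T(p[0],p[1],0,p[2],V)),p,method='Nelder-Mead',options=dict(xatol=1e-4,fatol=1e-4,maxiter=100,initial_simplex=p+np.array([[0,0,0],[.004,0,0],[0,.004,0],[0,0,.03]])))
        if best is None or r.fun<best.fun:best=r
    return best.x,best.fun
t=run({'top':F['top']});b=run({'scene':F['scene']});print(t,b,run(F))
out=[]
for n,off,w,h,sc,p in(('top',(150,195),90,150,4,t[0]),('scene',(320,125),110,150,4,b[0])):
    im=crop(F[n],off,w,h,sc)
    for l in vlines(): poly(im,F[n],T(*p[:2],0,p[2],l),np.array(off),sc,(0,255,255),len(l)>2)
    for x in (.105-.013-.02,.105-.026-.02-.013-.01): pass
    out.append(im)
cv2.imwrite('pics/v2.png',np.hstack(out))
E
```

```text
(array([ 0.57622537,  0.14255537, -0.09256057]), np.float64(0.6017200350761414)) (array([ 0.57689944,  0.14482653, -0.11306261]), np.float64(1.6131511926651)) (array([ 0.57620294,  0.14256965, -0.09280416]), np.float64(2.29148268699646))
```

View pics/v2.png

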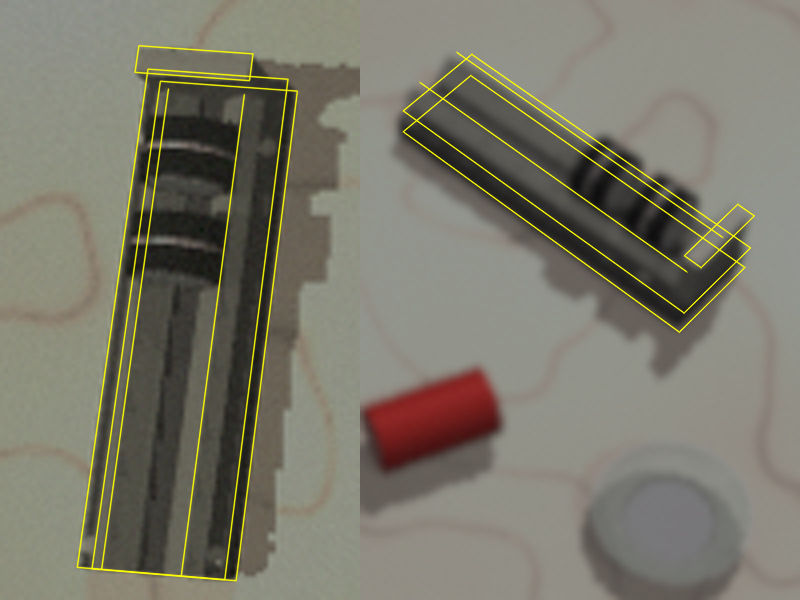

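```bash
python3 -m handwheel '{"gripper":[0.4,0.4,0.4,0.4,0.4,0.4,0.4,0.4,0.4,0.4,0.4,0.4,0.4,0.4,0.4,0.4,0.4,0.4],"travel":[[0.06,0.08,-0.02],[0.12,0.16,-0.04],[0.18,0.24,-0.06],[0.24,0.32,-0.08],[0.3,0.4,-0.1],[0.36,0.48,-0.12],[0.42,0.56,-0.14],[0.48,0.64,-0.16],[0.54,0.72,-0.18],[0.6,0.8,-0.2],[0.66,0.87,-0.22],[0.71,0.93,-0.24],[0.7476,0.9742,-0.251],[0.7476,0.9742,-0.251],[0.7476,0.9742,-0.251],[0.7476,0.9742,-0.251],[0.7476,0.9742,-0.251],[0.7476,0.9742,-0.251]],"spin":[-0.1,-0.2,-0.3,-0.4,-0.5,-0.6,-0.7,-0.8,-0.876,-0.876,-0.876,-0.876,-0.876,-0.876,-0.876,-0.876,-0.876,-0.876]}' 40
python3 - <<'E'
from h import *
s=arm.get_state();M=R(s['ee_rot']);print(M.round(3),np.degrees(np.arctan2(M[1,2],M[0,2])),s['eef_pos'],s['force'],s['t'])
f=viewer.grab_frame('top');s2=viewer.grab_frame('scene')
o=np.hstack([cv2.resize(f['pixels'][180:330,280:480],None,fx=2,fy=2),cv2.resize(s2['pixels'][160:310,200:400],None,fx=2,fy=2)]);cv2.imwrite('pics/e.png',o)
print(proj(f,s['eef_pos']),proj(s2,s['eef_pos']))
E
```

```text
t: 4.2
eef_pos: [0.5837, -0.1551, 0.1205]
ee_rot: [-1.169, 1.57, 0.03]
force: [-0.6, 0.8, -0.4]
width: 0.0612
[[ 0.001 -0.931  0.364]
 [ 0.     0.364  0.931]
 [-1.    -0.001  0.   ]] 68.66391511732564 [ 0.58371403 -0.1550823   0.12051698] [-0.55283717  0.79137439 -0.42158219] 4.2
[369.92842094 259.75541232] [292.73659093 234.10791212]
```

View pics/e.png

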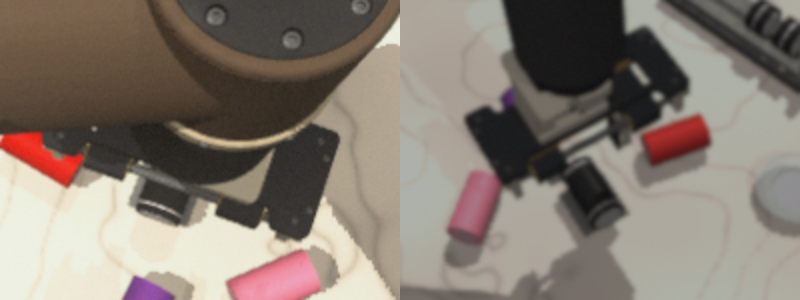

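The gripper stands across the barrel (right half, 590,190) and clears the red one, so I descend and grip.

```bash
python3 -m handwheel '{"gripper":[0.4,0.4,0.4,0.4,0.4,0.4,0.4,-1,-1,-1,-1,-1,-1,-1],"travel":[[0.0005,0.0015,-0.05],[0.0005,0.0015,-0.1],[0.0005,0.0015,-0.13],[0.0005,0.0015,-0.15],[0.0005,0.0015,-0.1625],[0.0005,0.0015,-0.1625],[0.0005,0.0015,-0.1625],[0.0005,0.0015,-0.1625],[0.0005,0.0015,-0.1625],[0.0005,0.0015,-0.1625],[0.0005,0.0015,-0.1625],[0.0005,0.0015,-0.1625],[0.0005,0.0015,-0.1625],[0.0005,0.0015,-0.1625]],"spin":[0,0,0,0,0,0,0,0,0,0,0,0,0,0]}' 30
python3 - <<'E'
from h import *
s=arm.get_state();print(s['eef_pos'],s['force'],s['moment'],s['width'])
E
```

```text
t: 5.7
eef_pos: [0.5842, -0.1543, 0.0394]
ee_rot: [-2.844, 1.57, -1.644]
force: [-2.1, -6.0, 3.4]
width: 0.0391
[ 0.58418372 -0.1543265   0.03937541] [-2.10620771 -6.03183381  3.41813999] [-1.92904392  0.56701886 -0.01415253] 0.039119362005207964
```

Run:
```python
from fit import *
F=pickle.load(open('F0.pkl','rb'));t=F['top']
c=lambda u,v:((u+.5)/4-.5+130,(v+.5)/4-.5+195)
yaw=-.083;e=np.array([np.cos(yaw),np.sin(yaw)]);o=np.array([.576,.142])
for nm,u,v,z in(('inner band',270,147,.065),('outer band',260,240,.065),('inner near end bot',260,190,.045),('outer front edge',262,212,.065),('outer rear edge',258,270,.065),('outer glass rear',250,287,.045)):
    p=onz(t,*c(u,v),z)[:2]-o;print(nm,(p@e).round(4),(p@[-e[1],e[0]]).round(4))
xb=-.06
print('place xy',o+e*xb)
```

```text
inner band 0.0723 -0.0058
outer band 0.0321 -0.0066
inner near end bot 0.0575 0.0021
outer front edge 0.0441 -0.0059
outer rear edge 0.0194 -0.0073
outer glass rear 0.0151 0.0011
place xy [0.51620655 0.14697428]
```

```bash
python3 -m handwheel '{"gripper":[-1,-1,-1,-1,-1,-1,-1,-1,-1,-1,-1,-1,-1,-1,-1],"travel":[[0,0,0.04],[0,0,0.1],[0,0,0.16],[0,0,0.2],[-0.01,0.06,0.2],[-0.02,0.15,0.2],[-0.03,0.24,0.2],[-0.04,0.33,0.2],[-0.05,0.42,0.2],[-0.06,0.5,0.2],[-0.07,0.56,0.2],[-0.0762,0.59,0.2],[-0.0762,0.5976,0.2],[-0.0762,0.5976,0.2],[-0.0762,0.5976,0.2]],"spin":[0,0,0,0,0.05,0.1,0.15,0.2,0.25,0.3,0.367,0.367,0.367,0.367,0.367]}' 30
python3 - <<'E'
from fit import *
s=arm.get_state();M=R(s['ee_rot']);print(np.degrees(np.arctan2(M[1,2],M[0,2])),s['eef_pos'],s['force'],s['width'],s['t'])
F={n:viewer.grab_frame(n) for n in('top','scene')};pickle.dump(F,open('F1.pkl','wb'))
draw(F['top'],(140,190),120,120,4,[((s['eef_pos'][0],s['eef_pos'][1],-.083),s['eef_pos'][2]-.011,.07)],'pics/g1.png')
draw(F['scene'],(300,90),120,120,4,[((s['eef_pos'][0],s['eef_pos'][1],-.083),s['eef_pos'][2]-.011,.07)],'pics/g2.png')
a=np.hstack([cv2.imread('pics/g1.png'),cv2.imread('pics/g2.png')]);cv2.imwrite('pics/g.png',cv2.resize(a,(800,400)))
E
```

```text
t: 7.2
eef_pos: [0.5462, 0.1443, 0.1387]
ee_rot: [2.157, 1.57, -2.639]
force: [-0.2, -0.9, -1.1]
width: 0.0391
85.17306686182538 [0.54617033 0.14432684 0.13867795] [-0.22291069 -0.85154772 -1.06693479] 0.03909052940681677 7.2
```

View pics/g.png

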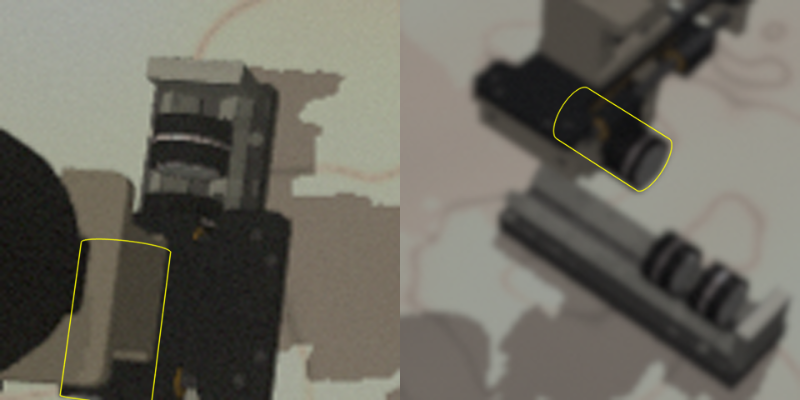

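```bash
python3 -m handwheel '{"gripper":[-1,-1,-1,-1,-1,-1,-1,-1],"travel":[[0,0,-0.04],[0,0,-0.09],[0,0,-0.125],[0,0,-0.145],[0,0,-0.154],[0,0,-0.157],[0,0,-0.157],[0,0,-0.157]],"spin":[0,0,0,0,0,0,0,0]}' 30
python3 - <<'E'
from fit import *
s=arm.get_state();print(s['eef_pos'],s['force'],s['moment'],s['t'])
F={n:viewer.grab_frame(n) for n in('top','scene')}
e=s['eef_pos']
cv2.imwrite('pics/i.png',np.hstack([crop(F['top'],(150,195),100,120,4),crop(F['scene'],(320,110),100,120,4)]))
E
```

```text
t: 8.1
eef_pos: [0.5467, 0.1455, 0.0611]
ee_rot: [-0.978, 1.569, 0.51]
force: [0.2, 0.4, -1.7]
width: 0.0387
[0.54670979 0.14549871 0.06113045] [ 0.15987603  0.41636177 -1.73758651] [ 0.00377827 -0.02917633  0.00561292] 8.1
```

View pics/i.png

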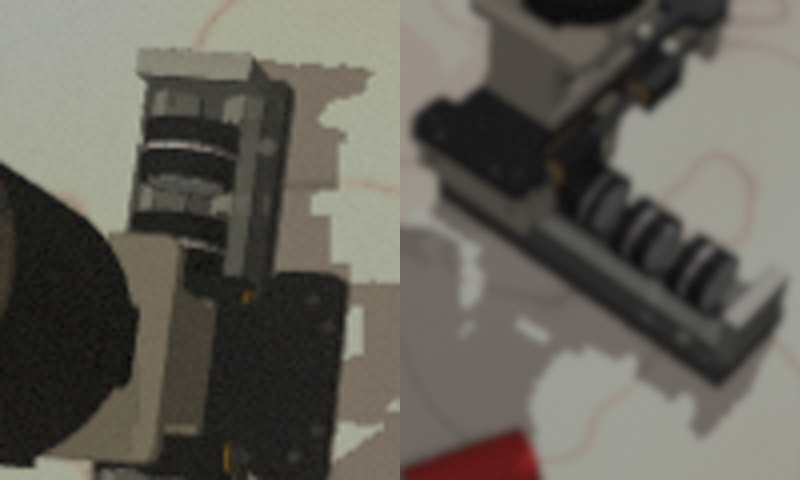

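```bash
python3 -m handwheel '{"gripper":[-1,-1,-1,-1,-1],"travel":[[0,0,-0.002],[0,0,-0.004],[0,0,-0.006],[0,0,-0.006],[0,0,-0.006]],"spin":[0,0,0,0,0]}' 30; python3 -m handwheel '{"gripper":[-1,-1,-1],"travel":[[0,0,-0.002],[0,0,-0.002],[0,0,-0.002]],"spin":[0,0,0]}'
```

```text
t: 8.7
eef_pos: [0.5462, 0.1453, 0.0572]
ee_rot: [2.249, 1.571, -2.547]
force: [-1.0, -0.2, -1.1]
width: 0.0398
t: 9.0
eef_pos: [0.5463, 0.145, 0.0566]
ee_rot: [-2.193, 1.57, -0.705]
force: [0.1, -2.6, 3.9]
width: 0.039
```

```bash
python3 -m handwheel '{"gripper":[-1,-1,-1],"travel":[[0,-0.001,0],[0,-0.001,0],[0,-0.001,0]],"spin":[0,0,0]}'; python3 -m handwheel '{"gripper":[-1,-1,-1],"travel":[[0,0,-0.001],[0,0,-0.001],[0,0,-0.001]],"spin":[0,0,0]}'
```

```text
t: 9.3
eef_pos: [0.5464, 0.1449, 0.0565]
ee_rot: [-1.079, 1.57, 0.409]
force: [-0.8, -1.1, 4.5]
width: 0.0393
t: 9.6
eef_pos: [0.5464, 0.1448, 0.0564]
ee_rot: [-1.335, 1.57, 0.153]
force: [-3.0, -1.2, 9.9]
width: 0.0391
```

```bash
python3 -m handwheel '{"gripper":[-1,-1,-1,-1,-1,-1,-1,-1,-1,-1,-1,-1,-1,-1],"travel":[[0,0,0.001],[0.007,-0.0006,0.001],[0.014,-0.0012,0.001],[0.021,-0.0018,0.001],[0.028,-0.0024,0.001],[0.035,-0.003,0.001],[0.042,-0.0036,0.001],[0.049,-0.0042,0.001],[0.056,-0.0048,0.001],[0.062,-0.0053,0.001],[0.068,-0.0058,0.001],[0.074,-0.0062,0.001],[0.078,-0.0065,0.001],[0.078,-0.0065,0.001]],"spin":[0,0,0,0,0,0,0,0,0,0,0,0,0,0]}'
python3 - <<'E'
from fit import *
s=arm.get_state();print(s['eef_pos'],s['force'],s['moment'],s['t'])
F={n:viewer.grab_frame(n) for n in('top','scene')}
cv2.imwrite('pics/j.png',np.hstack([crop(F['top'],(150,195),100,120,4),crop(F['scene'],(320,110),100,120,4)]))
E
```

```text
t: 11.0
eef_pos: [0.5836, 0.1414, 0.0563]
ee_rot: [1.899, 1.568, -2.896]
force: [-10.2, 1.5, 10.5]
width: 0.0392
[0.58361753 0.14139035 0.05633638] [-10.17224176   1.50332957  10.50812998] [0.53625823 3.4271188  0.21420241] 11.0
```

View pics/j.png

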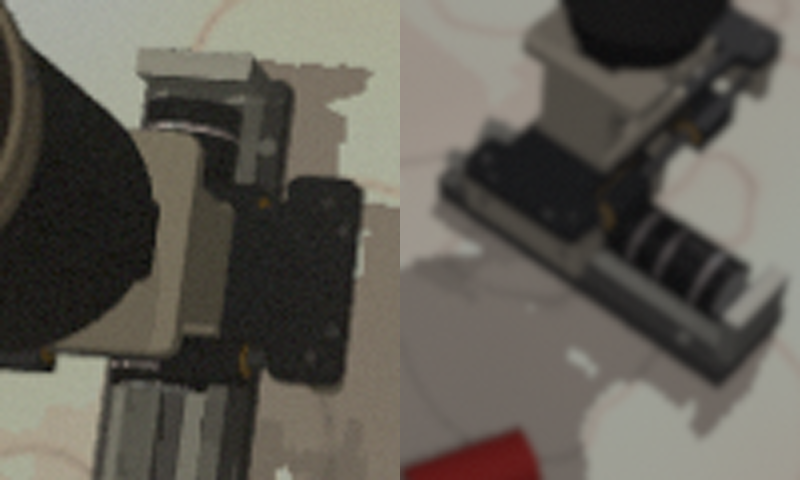

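```bash
python3 -m handwheel '{"gripper":[-1,-1,-1,-1,-1,-1],"travel":[[0.002,-0.0002,0.001],[0.006,-0.0005,0.001],[0.01,-0.0008,0.001],[0.013,-0.0011,0.001],[0.016,-0.0013,0.001],[0.016,-0.0013,0.001]],"spin":[0,0,0,0,0,0]}'; python3 -m handwheel '{"gripper":[-1,-1,-1],"travel":[[0.002,-0.0002,0],[0.004,-0.0003,0],[0.004,-0.0003,0]],"spin":[0,0,0]}'
```

```text
t: 11.7
eef_pos: [0.5926, 0.1407, 0.0565]
ee_rot: [1.965, 1.569, -2.83]
force: [-5.1, 0.4, 5.0]
width: 0.0389
t: 12.0
eef_pos: [0.5943, 0.1405, 0.0564]
ee_rot: [1.933, 1.568, -2.862]
force: [-5.9, 0.3, 6.1]
width: 0.0391
```

```bash
python3 -m handwheel '{"gripper":[-1,-1,-1],"travel":[[0.002,-0.0002,0],[0.003,-0.0002,0],[0.003,-0.0002,0]],"spin":[0,0,0]}'; python3 -m handwheel '{"gripper":[-1,-1,-1],"travel":[[0.002,-0.0002,0],[0.002,-0.0002,0],[0.002,-0.0002,0]],"spin":[0,0,0]}'
python3 - <<'E'
from fit import *
s=arm.get_state();print(s['eef_pos'],s['force'],s['moment'],s['t'])
F={n:viewer.grab_frame(n) for n in('top','scene')}
cv2.imwrite('pics/k.png',np.hstack([crop(F['top'],(160,195),60,80,6),crop(F['scene'],(360,140),60,80,6)]))
E
```

```text
t: 12.3
eef_pos: [0.5943, 0.1404, 0.0564]
ee_rot: [1.843, 1.566, -2.953]
force: [-12.0, 3.1, 11.0]
width: 0.0391
t: 12.6
eef_pos: [0.5944, 0.1404, 0.0563]
ee_rot: [1.823, 1.565, -2.972]
force: [-15.6, 4.8, 14.0]
width: 0.0393
[0.59442053 0.14041976 0.05634592] [-15.59605425   4.76917375  13.98660495] [1.77094639 5.94000097 0.1517308 ] 12.6
```

View pics/k.png

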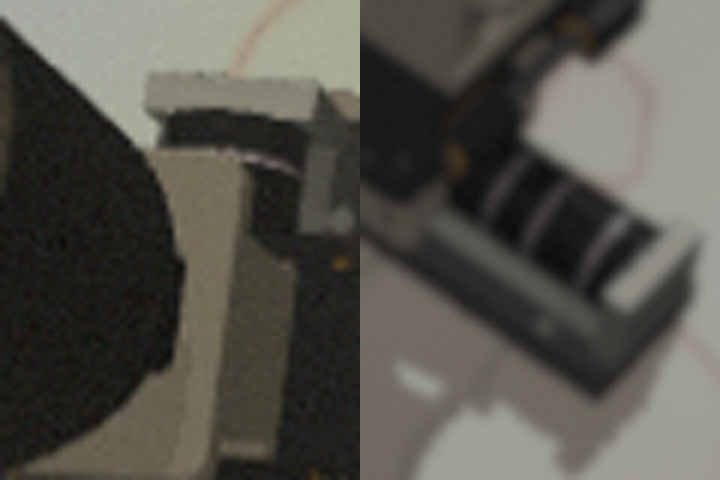

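```bash
python3 -m handwheel '{"gripper":[-1,-1,-1,-1],"travel":[[-0.002,0.0002,0],[-0.004,0.0003,0],[-0.004,0.0003,0],[-0.004,0.0003,0]],"spin":[0,0,0,0]}'
python3 - <<'E'
from fit import *
s=arm.get_state();print(s['eef_pos'],s['force'],s['moment'],s['t'])
E
```

```text
t: 13.1
eef_pos: [0.5943, 0.1405, 0.0564]
ee_rot: [1.904, 1.568, -2.891]
force: [-7.8, 1.3, 7.1]
width: 0.0395
[0.59429506 0.14048884 0.05639423] [-7.77605404  1.25622784  7.14877481] [0.50785352 2.92969355 0.16955016] 13.1
```

```bash
python3 -m handwheel '{"gripper":[-1,-1,-1,-1,-1],"travel":[[-0.001,0.0001,0],[-0.001,0.0001,-0.0007],[-0.001,0.0001,-0.0014],[-0.001,0.0001,-0.0018],[-0.001,0.0001,-0.0018]],"spin":[0,0,0,0,0]}'
python3 -m handwheel '{"gripper":[-1,-1,-1],"travel":[[0,0,0],[0,0,0],[0,0,0]],"spin":[0,0,0]}'
python3 - <<'E'
from fit import *
s=arm.get_state();print(s['eef_pos'],s['force'],s['moment'],s['t'])
E
```

```text
t: 13.6
eef_pos: [0.5943, 0.1405, 0.0563]
ee_rot: [2.006, 1.569, -2.789]
force: [-8.6, 0.8, 13.4]
width: 0.0396
t: 13.9
eef_pos: [0.5943, 0.1405, 0.0563]
ee_rot: [2.005, 1.569, -2.79]
force: [-8.4, 0.1, 12.4]
width: 0.0395
[0.59426707 0.14047417 0.05633813] [-8.38478032  0.05686984 12.40141681] [0.13508588 3.23588713 0.13266572] 13.9
```

```bash
python3 -m handwheel '{"gripper":[-1,-1,-1,-1],"travel":[[-0.0005,0,-0.0005],[-0.0005,0,-0.0005],[-0.0005,0,-0.0005],[-0.0005,0,-0.0005]],"spin":[0,0,0,0]}'
python3 -m handwheel '{"gripper":[-1,-1,-1,-1,-1],"travel":[[0,0,0],[0,0,0],[0,0,0],[0,0,0],[0,0,0]],"spin":[0,0,0,0,0]}'
python3 - <<'E'
from fit import *
for i in range(4):
    F={n:viewer.grab_frame(n) for n in('top','scene')}
    s=arm.get_state();print(s['eef_pos'],s['force'].round(2),s['t'])
yaw=-.083;e=np.array([np.cos(yaw),np.sin(yaw)]);b=np.array(s['eef_pos'][:2])
its=[((*(b+e*d),yaw),.045,L) for d,L in((0,.07),(.048,.026),(.074,.026))]
draw(F['scene'],(350,130),80,80,5,its,'pics/l2.png')
cv2.imwrite('pics/l.png',np.hstack([crop(F['scene'],(350,130),80,80,5),cv2.imread('pics/l2.png')]))
cv2.imwrite('pics/l3.png',F['top']['pixels'])
E
```

```text
t: 14.3
eef_pos: [0.5942, 0.1405, 0.0563]
ee_rot: [2.075, 1.569, -2.72]
force: [-9.2, 0.9, 13.8]
width: 0.0395
t: 14.8
eef_pos: [0.5943, 0.1405, 0.0563]
ee_rot: [2.074, 1.569, -2.721]
force: [-8.5, 0.6, 13.5]
width: 0.0394
[0.59425395 0.14048326 0.05630484] [-8.95 -0.6  12.58] 14.9
[0.59427569 0.1404918  0.05633584] [-9.01 -0.2  13.72] 15.0
[0.59430626 0.1405104  0.0563624 ] [-8.97  1.43 12.9 ] 15.1
[0.59430225 0.14049719 0.05634036] [-8.7   0.93 13.41] 15.2
```

View pics/l.png

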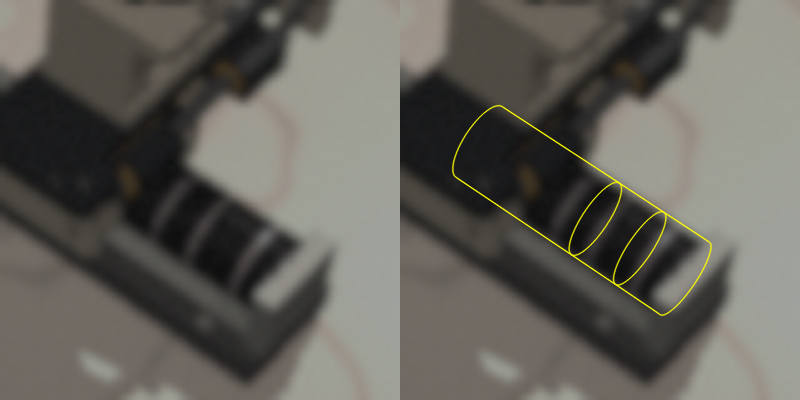

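View pics/l3.png

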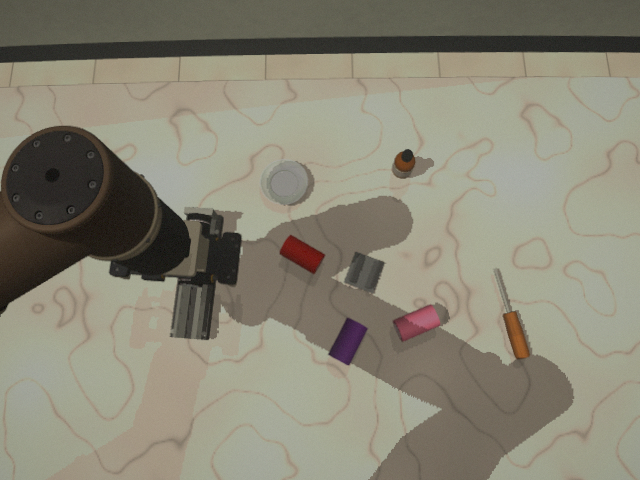

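```bash
python3 -m handwheel '{"gripper":[-1,-1,-1,-1,-1,-1],"travel":[[-0.0005,0,-0.0003],[-0.0005,0,-0.0006],[-0.0005,0,-0.0006],[-0.0005,0,-0.0006],[-0.0005,0,-0.0006],[-0.0005,0,-0.0006]],"spin":[0,0,0,0,0,0]}'
python3 - <<'E'
from fit import *
for i in range(6):
    viewer.grab_frame('scene')
    s=arm.get_state();print(s['eef_pos'].round(4),s['force'].round(2),s['t'],s['width'])
E
```

```text
t: 15.8
eef_pos: [0.5943, 0.1405, 0.0563]
ee_rot: [2.233, 1.57, -2.562]
force: [-8.7, -0.6, 16.0]
width: 0.0395
[0.5943 0.1405 0.0563] [-8.19 -0.74 14.49] 15.85 0.03917142992907989
[0.5943 0.1405 0.0563] [-8.1  -0.49 15.27] 15.9 0.03927174352073667
[0.5943 0.1405 0.0563] [-8.83  0.2  14.32] 15.95 0.03909265682688075
[0.5943 0.1405 0.0563] [-8.48 -0.55 15.02] 16.0 0.039413566449155495
[0.5943 0.1405 0.0563] [-8.44 -0.64 14.32] 16.05 0.03949330373771188
[0.5942 0.1405 0.0563] [-8.36 -0.69 14.91] 16.1 0.039258954257148086
```

Fz is steady near 15 N, the sideways force is near zero, and a light axial push keeps the row closed. I'm handing in.

```bash
python3 -c "
from station import arm
print(arm.job_done())"
```

```text
the job is handed in; nothing more can be done
None
```

The long black barrel is in the groove, and the row is closed up against the end stop. The arm is still gripping the barrel and pressing it down. I handed the job in at about 16 s; no verdict is reported.

- **Placing:** I gripped the barrel in its rest and lowered it in small steps until it touched both flanks. I then pushed it along the groove until both cells and the barrel met the stop. There the tool stopped moving while the axial force rose to about 16 N.
- **Hold at hand-in:** The barrel was pressed down with 14.3–15.3 N. Sideways force was under 1 N, so both flanks carry about the same load. An axial push of about 8.5 N remains and holds the row shut.
- **Row check:** The last scene picture shows no gaps, and the barrel centre came out about 18 mm along the groove, as expected. My outline model of the V-block and row sat a few pixels off in that camera. I therefore relied on the force stop and the position to confirm the row is closed.
- **Other things:** The dish, dropper bottle and screwdriver look unmoved in the last top picture.

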